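Put the square kiln posts away in their caddy

TASK

Put the three plain square kiln posts into the caddy, each lying flat on the floor of the cradle whose recess is made for its length: the short post in the short recess, the middle one in the middle recess and the long one in the long recess. Leave the three grooved girders lying where they are on the bench.

Things in the scene. Friction and masses are not known exactly. Their poses are not given: they have to be found in the camera images.
- caddy: fixed low plywood tray, 164 (x) x 250 (y) x 26 mm high, with steel bar handles at its two ends standing 21 mm out; origin at the centre of its underside, z up. Holds the three cradles side by side along its y axis, 80 mm apart, in an order that varies; the long axes of the cradles lie along its x. Nothing on it is higher than 28 mm above the bench until posts are put in.
- cradle_short: fixed brown wooden block in the caddy, 140 (x) x 62 (y) x 20 mm high; in the middle of its top a recess 64 mm long (x) x 46 mm wide (y), 14 mm deep, for the 50 mm post. Origin: centre of its underside, 8 mm above the bench; recess floor 6 mm, rim 20 mm above the origin. x: long axis (either way round), z up.
- cradle_middle: fixed brown wooden block in the caddy, 140 (x) x 62 (y) x 20 mm high; in the middle of its top a recess 94 mm long (x) x 46 mm wide (y), 14 mm deep, for the 80 mm post. Origin: centre of its underside, 8 mm above the bench; recess floor 6 mm, rim 20 mm above the origin. x: long axis (either way round), z up.
- cradle_long: fixed brown wooden block in the caddy, 140 (x) x 62 (y) x 20 mm high; in the middle of its top a recess 124 mm long (x) x 46 mm wide (y), 14 mm deep, for the 110 mm post. Origin: centre of its underside, 8 mm above the bench; recess floor 6 mm, rim 20 mm above the origin. x: long axis (either way round), z up.
- post_short: loose plain solid square kiln post of pale cream fired clay, 50 mm long (x) x 34 x 34 mm, all faces flat and smooth, lying on the bench; about 113 g, give or take a third. Origin at its centre; x is its long axis (either way round), z up at the start. Lying in a recess it stands 20 mm above the rim; grasp it across its 34 mm width near the middle.
- post_middle: loose plain solid square kiln post of pale cream fired clay, 80 mm long (x) x 34 x 34 mm, all faces flat and smooth, lying on the bench; about 180 g, give or take a third. Origin at its centre; x is its long axis (either way round), z up at the start. Lying in a recess it stands 20 mm above the rim; grasp it across its 34 mm width near the middle.
- post_long: loose plain solid square kiln post of pale cream fired clay, 110 mm long (x) x 34 x 34 mm, all faces flat and smooth, lying on the bench; about 248 g, give or take a third. Origin at its centre; x is its long axis (either way round), z up at the start. Lying in a recess it stands 20 mm above the rim; grasp it across its 34 mm width near the middle.
- girder_short: look-alike, to be left: loose girder of the same pale clay, 50 mm long (x) x 34 x 34 mm, but of H section: a groove 16 mm wide and 12 mm deep runs the whole length of its top (and underside). Lies on the bench. Origin at its centre, x its long axis, z up.
- girder_middle: look-alike, to be left: loose girder of the same pale clay, 80 mm long (x) x 34 x 34 mm, but of H section: a groove 16 mm wide and 12 mm deep runs the whole length of its top (and underside). Lies on the bench. Origin at its centre, x its long axis, z up.
- girder_long: look-alike, to be left: loose girder of the same pale clay, 110 mm long (x) x 34 x 34 mm, but of H section: a groove 16 mm wide and 12 mm deep runs the whole length of its top (and underside). Lies on the bench. Origin at its centre, x its long axis, z up.
Things that resemble listed ones, but are neither listed nor needed, are in the scene too. What is shaped like the post_long but orange or turquoise is not meant.

How it is judged:
At the end, for the whole second after the job is handed in: Each plain post lies flat on the floor of the recess of its own length (centre within 12 mm of the cradle's centre, seated to within about 3.5 mm, long axes within 0.4 rad) and is at rest; each girder is at rest within 20 mm of where it started (horizontal distance between post_short and cradle_short below 0.012 m and z of post_short in the frame of cradle_short between 0.0195 and 0.0265 m and angle between the x axis of post_short and the x axis of cradle_short, either way round below 0.4 rad and linear speed of each of post_short, post_middle, post_long, girder_short, girder_middle, girder_long below 0.01 m/s and angular speed of each of post_short, post_middle, post_long below 0.1 rad/s and horizontal distance between post_middle and cradle_middle below 0.012 m and z of post_middle in the frame of cradle_middle between 0.0195 and 0.0265 m and angle between the x axis of post_middle and the x axis of cradle_middle, either way round below 0.4 rad and horizontal distance between post_long and cradle_long below 0.012 m and z of post_long in the frame of cradle_long between 0.0195 and 0.0265 m and angle between the x axis of post_long and the x axis of cradle_long, either way round below 0.4 rad and distance of each of girder_short, girder_middle, girder_long from where it was at the start of the episode below 0.02 m); the robot touches nothing.
It also fails if it takes over 83 s, if anything falls off the work surface, if the arm or the gripper's body presses on something with over 40 N, if the wrist force passes 120 N, or if a joint passes its speed limit or range.

ROBOT

A 6-joint arm with a two-finger parallel gripper is mounted at the origin on the work surface. World frame = base frame: x ahead of the robot, y to its left, z up, the work surface at z = 0. Lengths are in m, angles in rad, forces in N, time in s.
With the tool pointing down it reaches from about 0.3 to 1 m from the base axis. Payload 5.1 kg.
Tool frame: the origin (TCP) lies at the very end of the fingers, on their centre line; the grasp point (between the pads) lies 19 mm behind it (bot.grip_point_offset is the distance from the TCP to the grasp point, in m); z points along the fingers, y is the line along which they close (so a half turn about z gives the same grasp; the last joint's range is limited). The gripper opens to 95 mm and grips with 3 to 60 N. Pads are 20 mm wide; open, the fingers measure 119 mm over their backs; the gripper's body (75 mm by 180 mm) begins 59 mm behind the grasp point.
Start: joints at [-1.186, 0.124, 1.65, -0, 1.367, -0.083], TCP at [0.293, -0.58, 0.215] pointing down, gripper open.
Joint ranges: [-2.61, 2.61], [-1.02, 2.33], [0.03, 2.71], [-1.35, 4.49], [0.32, 2.68], [-2.91, 2.91]. Speed limits (rad/s): [2.57, 2.57, 3.14, 3.14, 3.14, 3.14].

INTERFACE

Orientations are given as a 3x3 rotation matrix whose columns are the frame's x, y, z axes.
In Python, from bench import read_state, grab_frame, finish_job, bot gives the robot as it stands. The module is installed in compiled form; this text tells all that it offers.
- The arm moves only by the tool arm_command, never from a script. Its argument "increments" is a list of rows, each an object with "grip": the opening, from 0 (shut) to 1 (fully open); "offset": the shift along the world's x, y, z each as a share of 200 mm, from -1 to 1, a list of three; "spin": the turn about the world's z as a share of 60 degrees, from -1 to 1. A call has 1 to 12 rows; each row is the pose to reach, as a shift and turn from the pose commanded when the call began; what a row does not reach only later rows make up. A row lasts 1/8 s, in which the tool goes at most 62.5 mm and 10.7 degrees, less where a joint would pass 70% of its speed; a pose out of reach is approached as far as the arm can. A call with a number of a shift or a turn outside -1 to 1 is refused whole. A call with a gripper value outside its range is refused whole. The fingers move at their own pace and stop on an object; the grip force is fixed at half the most. Time passes only in rows, so rows that repeat a pose let the fingers close. It gives the time, the measured TCP pose, the force, the opening and the grip force at its end, in the units of the state.
- read_state(): the state, without advancing time (a new reading comes with each control period).
- grab_frame(name): name is "scene" or "top"; returns a dict with "color" (400x640x3 uint8, red, green, blue), "vertical_fov" (degrees; the focal length in pixels is half the picture's height over the tangent of half this angle, whatever the lens; pixels are square), "cx", "cy" (the principal point, pixels), "xyz" and "orientation" of the camera in the world. Camera axes: x right, y down, z forward; pixel columns grow to the right and rows downward; lengths in m; the calibration is good to about 2 mm. A picture is of the moment at which its call begins. There is no depth.
- finish_job(): hands the job in; it is judged then, once.
The state is a dict: "clock": time; "qpos": joint angles; "dq": joint speeds; "effort": joint torques, N m; "tcp_pos": TCP position; "tcp_rot": TCP orientation; "force": force on the tool from outside, world axes, zero at the start; "wrist_torque": the same for the moment, N m; "width": opening from 0.0 (shut) to 1.0 (fully open); "grip_force": force on a finger pad.
Only numpy, scipy, OpenCV 4.12 (cv2) and the standard library are available. Lean on these libraries where they do the work, as an engineer would, in place of code of your own. Each camera call takes 0.05 s, during which the arm holds its last target. There are 200 camera calls.

## Working session

There is one attempt and no reset: what is moved stays moved. The work goes in short steps, Python scripts to look and compute and a tool call to move; the robot and the scene stay as the last step left them, time stands still between calls to the robot, and variables do not carry over. Pictures are saved under pics/ and viewed, at most 14 in all, crops included, and the job is handed in when it is done.

Besides the shell and the picture viewer there is one more tool, called as name(argument=value, ...), one argument or row to a line, values as JSON. arm_command: Moves the arm, as the interface text tells. Shift numbers are shares of 200 mm and turn numbers shares of 60 degrees, none past 1 either way. Its arguments: {"type":"object","properties":{"increments":{"type":"array","items":{"type":"object","properties":{"grip":{"type":"number"},"offset":{"type":"array","items":{"type":"number","minimum":-1,"maximum":1}},"spin":{"type":"number","minimum":-1,"maximum":1}}}}},"required":["increments"]}

```bash
mkdir -p pics; python3 - <<'E'
from bench import *
import cv2,numpy as np,pickle
for n in("top","scene"):
    f=grab_frame(n);pickle.dump(f,open(n+".pkl","wb"))
    cv2.imwrite(f"pics/{n}0.png",f["color"][:,:,::-1])
    print(n,{k:v for k,v in f.items() if k!="color"})
print(read_state()); print(bot.grip_point_offset)
E
```

```text
top {'vertical_fov': 42.14439205614086, 'cx': 311.97401232253094, 'cy': 189.5487910986496, 'xyz': array([ 0.35665182, -0.06105631,  1.13794466]), 'orientation': array([[ 2.52999213e-03, -9.90483993e-01,  1.37604722e-01],
       [-9.99996797e-01, -2.49589713e-03,  4.20318934e-04],
       [-7.28719458e-05, -1.37605344e-01, -9.90487135e-01]])}
scene {'vertical_fov': 48.397259827676486, 'cx': 323.61806807850064, 'cy': 200.51200740366897, 'xyz': array([1.06863058, 0.12596629, 0.9744692 ]), 'orientation': array([[-0.31171767,  0.80108739, -0.51097073],
       [ 0.9501348 ,  0.25786395, -0.1753569 ],
       [-0.00871528, -0.54015292, -0.84152176]])}
{'clock': 0.1, 'qpos': array([-1.18559302e+00,  1.24449868e-01,  1.65151820e+00, -1.24330636e-05,
        1.36747456e+00, -8.26005793e-02]), 'dq': array([ 0.00080397, -0.00183698, -0.00488277, -0.00096621, -0.00064106,
        0.00064288]), 'effort': array([ 5.16223790e-04, -4.18881118e+01, -3.61096787e+01,  7.76107516e-02,
        4.61270765e-02, -6.87024999e-05]), 'tcp_pos': array([ 0.29285954, -0.57965235,  0.21351487]), 'tcp_rot': array([[ 8.92559641e-01,  4.50928807e-01, -7.06407867e-04],
       [ 4.50929339e-01, -8.92558014e-01,  1.70983628e-03],
       [ 1.40504431e-04, -1.84467089e-03, -9.99998289e-01]]), 'force': array([ 0.6942042 , -0.29439832, -0.52526899]), 'wrist_torque': array([-0.04094145, -0.00109975, -0.05939209]), 'grip_force': 0.0, 'width': 0.9996023268721488}
0.0188
```

View pics/top0.png

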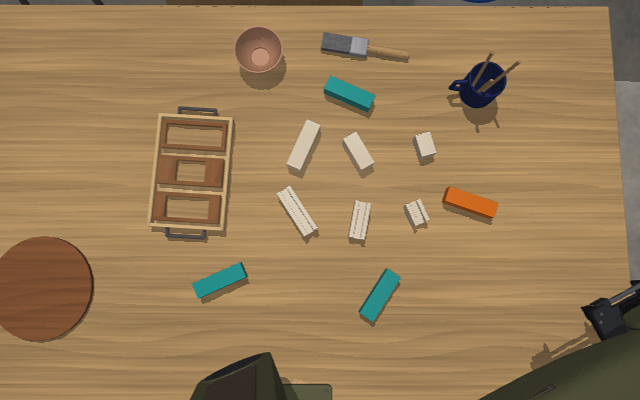

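View pics/scene0.png

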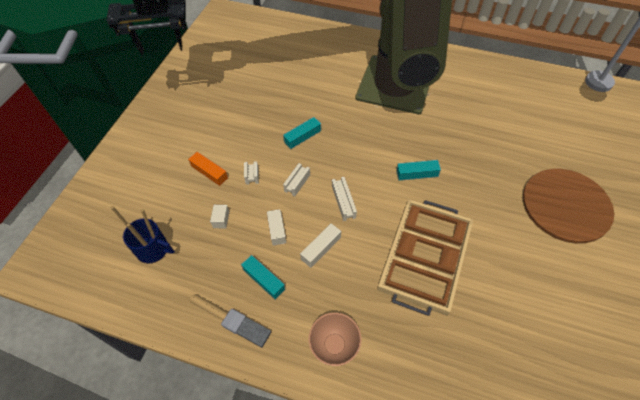

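Top view: the plain posts are at about (303,146) long, (358,151) middle and (425,145) short. The girders lie below them at rows 212–221. The caddy is at (192,172), with recesses top to bottom long, short, middle. The scene view agrees.

```bash
cat > h.py <<'E'
import cv2,numpy as np,pickle
def ray(f,p,z):
    h=f["color"].shape[0];F=h/2/np.tan(np.radians(f["vertical_fov"])/2)
    p=np.atleast_2d(p).astype(float)
    d=np.c_[(p[:,0]-f["cx"])/F,(p[:,1]-f["cy"])/F,np.ones(len(p))]@f["orientation"].T
    c=f["xyz"];return (c+d*((z-c[2])/d[:,2])[:,None])[:,:2]
def rect(P):
    (c,s,a)=cv2.minAreaRect((P*1000).astype(np.float32))
    if s[0]<s[1]: s=s[::-1];a+=90
    return np.round(c,1),np.round(s,1),round((a+90)%180-90,1)
def blobs(f,m,z,amin):
    cs,_=cv2.findContours(m.astype(np.uint8),cv2.RETR_EXTERNAL,cv2.CHAIN_APPROX_NONE)
    for c in cs:
        if cv2.contourArea(c)>amin: yield c[:,0].mean(0).round(),rect(ray(f,c[:,0],z))
E
python3 - <<'E'
from h import *
for n in("top","scene"):
    f=pickle.load(open(n+".pkl","rb"));im=f["color"]
    hsv=cv2.cvtColor(im,cv2.COLOR_RGB2HSV)
    for s,v in((75,120),(75,190)):
        print(n,v)
        for b in blobs(f,(hsv[...,1]<s)&(hsv[...,2]>v),.034,100): 
            if 180<b[0][0]<520 and b[0][1]>90:print(*b)
f=pickle.load(open("top.pkl","rb"));im=f["color"][:,:,::-1]
a=cv2.resize(im[98:248,140:250],None,fx=4,fy=4,interpolation=0)
cv2.imwrite("pics/c1.png",a)
print(im[98:248:3,160+32].tolist())
E
```

```text
top 120
[359. 220.] (array([ 445.8, -162.2]), array([80.9, 35.5]), -11.0)
[417. 212.] (array([ 462.6, -285.4]), array([49.6, 35.3]), 23.6)
[296. 210.] (array([465. , -27.7]), array([110.9,  34.8]), 33.1)
[425. 144.] (array([ 611.5, -307. ]), array([49.3, 35.1]), 15.0)
[358. 152.] (array([ 594.2, -159.8]), array([82.9, 39. ]), 30.0)
[303. 145.] (array([607.9, -40.4]), array([113.6,  35.1]), -23.4)
top 190
[415. 212.] (array([ 460.8, -280.3]), array([48.8, 19.1]), 23.6)
[360. 219.] (array([ 445.7, -162.3]), array([79. , 32.6]), -12.1)
[298. 209.] (array([466. , -28.4]), array([110.6,  33.9]), 34.0)
[426. 143.] (array([ 612.1, -307.8]), array([48.4, 32. ]), 16.7)
[359. 150.] (array([ 597.6, -161.6]), array([78.3, 32.3]), 30.2)
[302. 144.] (array([610.8, -40.3]), array([108.1,  32.3]), -23.7)
scene 120
[262. 393.] (array([962. , -44.2]), array([95.9, 10.9]), -88.7)
[210. 388.] (array([ 984.8, -142.6]), array([79.7, 39.5]), -60.4)
[232. 321.] (array([ 847.9, -161.4]), array([41.8, 38.4]), -10.1)
[321. 244.] (array([616.5, -38.1]), array([118.7,  43.1]), -23.2)
[276. 227.] (array([ 603.4, 
[... 713 characters left out ...]
62, 90, 111], [124, 176, 211], [67, 93, 109], [55, 87, 132], [39, 57, 83], [61, 87, 107], [91, 133, 166], [93, 135, 169], [89, 130, 161], [83, 122, 153], [92, 134, 166], [62, 94, 137], [46, 71, 95], [79, 112, 137], [117, 166, 199], [61, 93, 138], [57, 83, 108], [89, 130, 161], [92, 135, 168], [94, 137, 170], [90, 131, 162], [85, 123, 152], [93, 134, 167], [59, 91, 136], [44, 67, 91], [84, 120, 144], [124, 175, 210], [59, 92, 135], [52, 76, 101], [63, 91, 113], [94, 135, 168], [91, 136, 168], [89, 130, 161], [85, 125, 155], [89, 131, 164], [73, 111, 152], [59, 91, 137], [74, 103, 122], [124, 174, 209], [71, 103, 127], [65, 95, 116], [81, 81, 84], [65, 95, 117], [95, 139, 174], [94, 137, 170]]
```

View pics/c1.png

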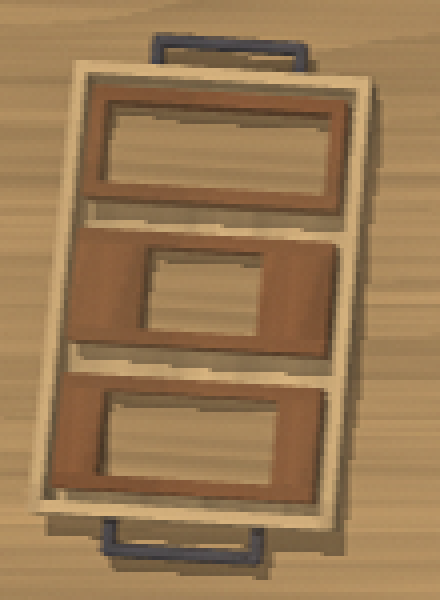

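Crop: the cradle blocks top to bottom are long (recess about crop 107–345), short (147–262) and middle (105–278). The camera measurements of the posts agree within 1 mm. Next come the cradle poses.

```bash
python3 - <<'E'
from h import *
for n in("top","scene"):
    f=pickle.load(open(n+".pkl","rb"));im=f["color"].astype(float)
    for t in(95,115):
        m=(im[...,0]/(im[...,1]+1)>1.38)&(im[...,0]>t)
        print(n,t)
        for b in blobs(f,m,.028,150):
            if (140<b[0][0]<245 and 110<b[0][1]<235) if n=="top" else (380<b[0][0]<475 and 200<b[0][1]<310):print(*b)
f=pickle.load(open("top.pkl","rb"))
for n,q in dict(long=[(90,86),(350,98),(338,210),(84,194)],short=[(78,228),(337,242),(330,352),(68,338)],mid=[(62,373),(325,388),(318,500),(52,484)]).items():
    print(n,rect(ray(f,np.array(q)/4+[139.6,97.6],.028)),ray(f,np.array(q)/4+[139.6,97.6],.028).mean(0))
E
```

```text
top 95
[186. 207.] (array([472. , 209.2]), array([140.5,  61.7]), 86.5)
[190. 171.] (array([552. , 204.1]), array([139.8,  61.5]), 86.4)
[193. 134.] (array([632.2, 199.4]), array([140.2,  61.8]), 86.6)
top 115
[186. 207.] (array([472.5, 209.8]), array([139.2,  60.8]), 86.5)
[190. 170.] (array([552.3, 205.1]), array([137.6,  61. ]), 86.5)
[193. 134.] (array([632.2, 199.8]), array([139.2,  61.8]), 86.6)
scene 95
[419. 281.] (array([633.6, 200.3]), array([138.7,  62.4]), 86.7)
[428. 252.] (array([553.9, 205.3]), array([138.6,  62.5]), 87.1)
[436. 224.] (array([474.9, 209.6]), array([140.3,  67.9]), 87.6)
scene 115
[419. 281.] (array([632.5, 200.4]), array([138.6,  60.4]), 86.8)
[427. 251.] (array([552.3, 205.4]), array([138.6,  59.3]), 87.1)
[436. 224.] (array([471.9, 209.7]), array([139.8,  60.8]), 86.6)
long (array([631.9, 199.4]), array([143.3,  63. ]), 87.4) [0.63243444 0.19941999]
short (array([552.9, 203.2]), array([142.4,  60.7]), 87.1) [0.5529151  0.20336816]
mid (array([473.1, 208. ]), array([143.5,  60.4]), 86.9) [0.4731568  0.20812195]
```

arm_command(
  increments=[
    {"grip": 0.75,"offset": [0.2,0.2,0],"spin": -0.05},
    {"grip": 0.75,"offset": [0.4,0.4,0],"spin": -0.1},
    {"grip": 0.75,"offset": [0.6,0.6,0],"spin": -0.15},
    {"grip": 0.75,"offset": [0.8,0.8,0],"spin": -0.173},
    {"grip": 0.75,"offset": [1,1,0],"spin": -0.173},
    {"grip": 0.75,"offset": [1,1,0],"spin": -0.173},
  ],
)

```text
clock: 0.85
tcp_pos: [0.495, -0.3772, 0.214]
tcp_rot: [[0.958, 0.288, -0.0], [0.288, -0.958, 0.001], [-0.0, -0.001, -1.0]]
force: [-0.9, 0.1, 1.1]
width: 0.75
grip_force: 0.0
```

arm_command(
  increments=[
    {"grip": 0.75,"offset": [0.2,0.12,-0.15]},
    {"grip": 0.75,"offset": [0.4,0.24,-0.3]},
    {"grip": 0.75,"offset": [0.596,0.361,-0.5]},
    {"grip": 0.75,"offset": [0.596,0.361,-0.6]},
    {"grip": 0.75,"offset": [0.596,0.361,-0.6]},
    {"grip": 0.75,"offset": [0.596,0.361,-0.6]},
  ],
)

```text
schema error: expected keys grip, offset, spin
```

arm_command(
  increments=[
    {"grip": 0.75,"offset": [0.2,0.12,-0.15],"spin": 0},
    {"grip": 0.75,"offset": [0.4,0.24,-0.3],"spin": 0},
    {"grip": 0.75,"offset": [0.595,0.36,-0.5],"spin": 0},
    {"grip": 0.75,"offset": [0.595,0.36,-0.6],"spin": 0},
    {"grip": 0.75,"offset": [0.595,0.36,-0.6],"spin": 0},
    {"grip": 0.75,"offset": [0.595,0.36,-0.6],"spin": 0},
  ],
)

```text
clock: 1.6
tcp_pos: [0.6118, -0.3099, 0.0962]
tcp_rot: [[0.96, 0.281, 0.002], [0.281, -0.96, -0.001], [0.001, 0.002, -1.0]]
force: [0.1, 0.6, 0.4]
width: 0.749
grip_force: 0.0
```

arm_command(
  increments=[
    {"grip": 0.75,"offset": [0,0.01,-0.15],"spin": 0},
    {"grip": 0.75,"offset": [0,0.01,-0.28],"spin": 0},
    {"grip": 0.75,"offset": [0,0.01,-0.35],"spin": 0},
    {"grip": 0.75,"offset": [0,0.01,-0.4],"spin": 0},
    {"grip": 0.75,"offset": [0,0.01,-0.4],"spin": 0},
    {"grip": 0.75,"offset": [0,0.01,-0.4],"spin": 0},
  ],
)

```text
clock: 2.35
tcp_pos: [0.6128, -0.3067, 0.0159]
tcp_rot: [[0.959, 0.283, 0.002], [0.283, -0.959, -0.001], [0.001, 0.001, -1.0]]
force: [-1.2, 0.4, -0.7]
width: 0.749
grip_force: 0.0
```

arm_command(
  increments=[
    {"grip": 0.2,"offset": [0,0,0],"spin": 0},
    {"grip": 0.2,"offset": [0,0,0],"spin": 0},
    {"grip": 0.2,"offset": [0,0,0],"spin": 0},
    {"grip": 0.2,"offset": [0,0,0],"spin": 0},
    {"grip": 0.2,"offset": [0,0,0],"spin": 0},
    {"grip": 0.2,"offset": [0,0,0],"spin": 0},
  ],
)

```text
clock: 3.1
tcp_pos: [0.6121, -0.3061, 0.0147]
tcp_rot: [[0.959, 0.283, 0.0], [0.283, -0.959, 0.0], [0.0, 0.0, -1.0]]
force: [0.7, 1.0, -0.8]
width: 0.356
grip_force: 30.0
```

arm_command(
  increments=[
    {"grip": 0.2,"offset": [0,0,0.1],"spin": 0},
    {"grip": 0.2,"offset": [0,0,0.3],"spin": 0},
    {"grip": 0.2,"offset": [0,0.1,0.45],"spin": 0.1},
    {"grip": 0.2,"offset": [0,0.3,0.5],"spin": 0.2},
    {"grip": 0.2,"offset": [-0.05,0.5,0.5],"spin": 0.35},
    {"grip": 0.2,"offset": [-0.1,0.7,0.5],"spin": 0.5},
    {"grip": 0.2,"offset": [-0.1,0.9,0.5],"spin": 0.6},
    {"grip": 0.2,"offset": [-0.1,1,0.5],"spin": 0.7},
  ],
)

```text
clock: 4.1
tcp_pos: [0.5921, -0.1043, 0.1162]
tcp_rot: [[0.519, 0.855, 0.001], [0.855, -0.519, -0.0], [0.001, 0.001, -1.0]]
force: [-0.5, 0.2, -0.5]
width: 0.354
grip_force: 30.0
```

arm_command(
  increments=[
    {"grip": 0.2,"offset": [-0.04,0.2,0],"spin": 0.1},
    {"grip": 0.2,"offset": [-0.08,0.4,0],"spin": 0.2},
    {"grip": 0.2,"offset": [-0.12,0.6,0],"spin": 0.3},
    {"grip": 0.2,"offset": [-0.16,0.8,0],"spin": 0.4},
    {"grip": 0.2,"offset": [-0.2,1,0],"spin": 0.47},
    {"grip": 0.2,"offset": [-0.2,1,0],"spin": 0.47},
  ],
)

```text
clock: 4.85
tcp_pos: [0.5518, 0.096, 0.116]
tcp_rot: [[0.055, 0.998, 0.001], [0.998, -0.055, 0.0], [0.0, 0.001, -1.0]]
force: [-0.3, 0.4, -1.8]
width: 0.357
grip_force: 30.0
```

arm_command(
  increments=[
    {"grip": 0.2,"offset": [0,0.2,0],"spin": 0},
    {"grip": 0.2,"offset": [0,0.4,0],"spin": 0},
    {"grip": 0.2,"offset": [0,0.55,0],"spin": 0},
    {"grip": 0.2,"offset": [0,0.55,0],"spin": 0},
    {"grip": 0.2,"offset": [0,0.55,0],"spin": 0},
    {"grip": 0.2,"offset": [0,0.55,0],"spin": 0},
  ],
)

```text
clock: 5.6
tcp_pos: [0.5523, 0.2026, 0.1148]
tcp_rot: [[0.061, 0.998, 0.0], [0.998, -0.061, -0.0], [-0.0, 0.0, -1.0]]
force: [0.5, 1.0, 0.0]
width: 0.362
grip_force: 30.0
```

arm_command(
  increments=[
    {"grip": 0.2,"offset": [0,0.01,-0.1],"spin": 0},
    {"grip": 0.2,"offset": [0,0.01,-0.2],"spin": 0},
    {"grip": 0.2,"offset": [0,0.01,-0.28],"spin": 0},
    {"grip": 0.2,"offset": [0,0.01,-0.34],"spin": 0},
    {"grip": 0.2,"offset": [0,0.01,-0.38],"spin": 0},
    {"grip": 0.2,"offset": [0,0.01,-0.405],"spin": 0},
    {"grip": 0.2,"offset": [0,0.01,-0.425],"spin": 0},
    {"grip": 0.2,"offset": [0,0.01,-0.425],"spin": 0},
  ],
)

```text
clock: 6.6
tcp_pos: [0.5521, 0.2059, 0.0297]
tcp_rot: [[0.059, 0.998, 0.0], [0.998, -0.059, 0.0], [0.0, 0.0, -1.0]]
force: [-1.2, -0.3, -0.8]
width: 0.359
grip_force: 30.0
```

arm_command(
  increments=[
    {"grip": 0.5,"offset": [0,0,0],"spin": 0},
    {"grip": 0.5,"offset": [0,0,0],"spin": 0},
    {"grip": 0.5,"offset": [0,0,0],"spin": 0},
    {"grip": 0.5,"offset": [0,0,0.1],"spin": 0},
    {"grip": 0.5,"offset": [0,0,0.25],"spin": 0},
    {"grip": 0.5,"offset": [0,0,0.4],"spin": 0},
    {"grip": 0.75,"offset": [0,-0.2,0.45],"spin": -0.1},
    {"grip": 0.75,"offset": [0,-0.4,0.45],"spin": -0.2},
    {"grip": 0.75,"offset": [0,-0.6,0.45],"spin": -0.35},
    {"grip": 0.75,"offset": [0,-0.8,0.45],"spin": -0.5},
    {"grip": 0.75,"offset": [0,-1,0.45],"spin": -0.65},
    {"grip": 0.75,"offset": [0,-1,0.45],"spin": -0.8},
  ],
)

```text
clock: 8.1
tcp_pos: [0.5526, 0.0034, 0.1216]
tcp_rot: [[0.787, 0.617, 0.002], [0.617, -0.787, -0.001], [0.001, 0.002, -1.0]]
force: [0.9, 0.0, 0.4]
width: 0.75
grip_force: 0.0
```

```bash
python3 - <<'E'
from bench import *
from h import *
f=grab_frame("top");im=f["color"];print(read_state()["tcp_pos"])
cv2.imwrite("pics/t1.png",im[:,:,::-1])
hsv=cv2.cvtColor(im,cv2.COLOR_RGB2HSV)
for z in(.034,.048):
  for b in blobs(f,(hsv[...,1]<75)&(hsv[...,2]>190),z,80): print(z,*b)
E
```

```text
[0.55268985 0.00437855 0.12148123]
0.034 [360. 219.] (array([ 446. , -162.2]), array([80.5, 34.4]), -10.9)
0.034 [418. 212.] (array([ 462.7, -285.8]), array([49.5, 34.5]), 23.3)
0.034 [188. 169.] (array([555.1, 208.2]), array([49.5, 32.9]), 85.3)
0.034 [358. 150.] (array([ 596.9, -161. ]), array([79.2, 34.1]), 30.0)
0.048 [360. 219.] (array([ 444.8, -161. ]), array([79.4, 33.9]), -10.9)
0.048 [418. 212.] (array([ 461.3, -282.9]), array([48.9, 34. ]), 23.3)
0.048 [188. 169.] (array([552.6, 204.8]), array([48.9, 32.4]), 85.3)
0.048 [358. 150.] (array([ 593.8, -159.7]), array([78.2, 33.7]), 30.0)
```

View pics/t1.png

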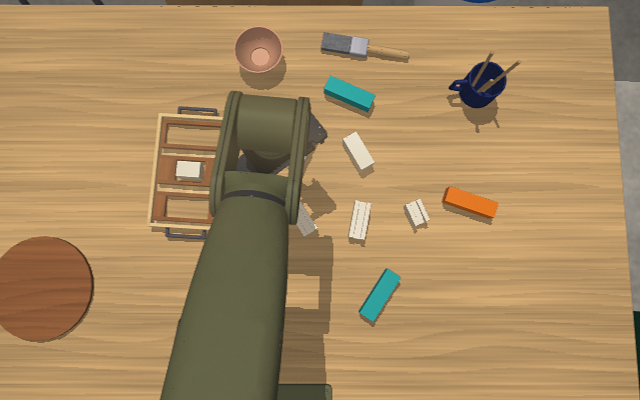

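The picture shows the short post seated at (188,169), on the cradle's centre. Next is the middle post at (358,150).

arm_command(
  increments=[
    {"grip": 0.75,"offset": [0.05,-0.2,0],"spin": -0.05},
    {"grip": 0.75,"offset": [0.1,-0.4,0],"spin": -0.1},
    {"grip": 0.75,"offset": [0.17,-0.6,0],"spin": -0.133},
    {"grip": 0.75,"offset": [0.223,-0.827,0],"spin": -0.133},
    {"grip": 0.75,"offset": [0.223,-0.827,-0.1],"spin": -0.133},
    {"grip": 0.75,"offset": [0.223,-0.827,-0.25],"spin": -0.133},
    {"grip": 0.75,"offset": [0.223,-0.827,-0.25],"spin": -0.133},
    {"grip": 0.75,"offset": [0.223,-0.827,-0.25],"spin": -0.133},
  ],
)

```text
clock: 9.15
tcp_pos: [0.597, -0.1589, 0.0705]
tcp_rot: [[0.86, 0.511, 0.001], [0.511, -0.86, -0.0], [0.001, 0.0, -1.0]]
force: [0.3, 0.2, -0.5]
width: 0.748
grip_force: 0.0
```

arm_command(
  increments=[
    {"grip": 0.75,"offset": [0,-0.01,-0.1],"spin": -0.01},
    {"grip": 0.75,"offset": [0,-0.01,-0.18],"spin": -0.01},
    {"grip": 0.75,"offset": [0,-0.01,-0.25],"spin": -0.01},
    {"grip": 0.75,"offset": [0,-0.01,-0.272],"spin": -0.01},
    {"grip": 0.75,"offset": [0,-0.01,-0.272],"spin": -0.01},
    {"grip": 0.2,"offset": [0,-0.01,-0.272],"spin": -0.01},
    {"grip": 0.2,"offset": [0,-0.01,-0.272],"spin": -0.01},
    {"grip": 0.2,"offset": [0,-0.01,-0.272],"spin": -0.01},
    {"grip": 0.2,"offset": [0,-0.01,-0.272],"spin": -0.01},
    {"grip": 0.2,"offset": [0,-0.01,-0.272],"spin": -0.01},
    {"grip": 0.2,"offset": [0,-0.01,-0.272],"spin": -0.01},
  ],
)

```text
clock: 10.52
tcp_pos: [0.5967, -0.1615, 0.0154]
tcp_rot: [[0.866, 0.501, 0.0], [0.501, -0.866, 0.0], [0.0, -0.0, -1.0]]
force: [-0.1, 0.2, 1.9]
width: 0.354
grip_force: 30.0
```

arm_command(
  increments=[
    {"grip": 0.2,"offset": [0,0,0.1],"spin": 0},
    {"grip": 0.2,"offset": [0,0,0.3],"spin": 0},
    {"grip": 0.2,"offset": [0,0.1,0.45],"spin": 0.1},
    {"grip": 0.2,"offset": [0,0.3,0.5],"spin": 0.2},
    {"grip": 0.2,"offset": [-0.05,0.5,0.5],"spin": 0.35},
    {"grip": 0.2,"offset": [-0.1,0.7,0.5],"spin": 0.5},
    {"grip": 0.2,"offset": [-0.2,0.9,0.5],"spin": 0.6},
    {"grip": 0.2,"offset": [-0.3,1,0.5],"spin": 0.7},
  ],
)

```text
clock: 11.52
tcp_pos: [0.5361, 0.0401, 0.1163]
tcp_rot: [[0.303, 0.953, 0.001], [0.953, -0.303, 0.0], [0.0, 0.001, -1.0]]
force: [0.0, -0.4, -2.0]
width: 0.353
grip_force: 30.0
```

arm_command(
  increments=[
    {"grip": 0.2,"offset": [-0.08,0.2,0],"spin": 0.1},
    {"grip": 0.2,"offset": [-0.16,0.4,0],"spin": 0.2},
    {"grip": 0.2,"offset": [-0.24,0.6,0],"spin": 0.242},
    {"grip": 0.2,"offset": [-0.32,0.75,0],"spin": 0.242},
    {"grip": 0.2,"offset": [-0.32,0.855,0],"spin": 0.242},
    {"grip": 0.2,"offset": [-0.32,0.855,0],"spin": 0.242},
    {"grip": 0.2,"offset": [-0.32,0.855,0],"spin": 0.242},
    {"grip": 0.2,"offset": [-0.32,0.855,0],"spin": 0.242},
  ],
)

```text
clock: 12.52
tcp_pos: [0.4728, 0.2087, 0.1154]
tcp_rot: [[0.061, 0.998, 0.0], [0.998, -0.061, -0.0], [-0.0, 0.0, -1.0]]
force: [0.3, 0.1, -2.1]
width: 0.355
grip_force: 30.0
```

arm_command(
  increments=[
    {"grip": 0.2,"offset": [0,0.005,-0.1],"spin": 0},
    {"grip": 0.2,"offset": [0,0.005,-0.2],"spin": 0},
    {"grip": 0.2,"offset": [0,0.005,-0.28],"spin": 0},
    {"grip": 0.2,"offset": [0,0.005,-0.34],"spin": 0},
    {"grip": 0.2,"offset": [0,0.005,-0.38],"spin": 0},
    {"grip": 0.2,"offset": [0,0.005,-0.405],"spin": 0},
    {"grip": 0.2,"offset": [0,0.005,-0.425],"spin": 0},
    {"grip": 0.2,"offset": [0,0.005,-0.425],"spin": 0},
  ],
)

```text
clock: 13.52
tcp_pos: [0.4727, 0.2105, 0.0302]
tcp_rot: [[0.06, 0.998, -0.0], [0.998, -0.06, -0.0], [-0.0, -0.0, -1.0]]
force: [0.1, -0.2, -1.5]
width: 0.356
grip_force: 30.0
```

arm_command(
  increments=[
    {"grip": 0.5,"offset": [0,0,0],"spin": 0},
    {"grip": 0.5,"offset": [0,0,0],"spin": 0},
    {"grip": 0.5,"offset": [0,0,0],"spin": 0},
    {"grip": 0.5,"offset": [0,0,0.1],"spin": 0},
    {"grip": 0.5,"offset": [0,0,0.25],"spin": 0},
    {"grip": 0.5,"offset": [0,0,0.4],"spin": 0},
    {"grip": 0.75,"offset": [0.1,-0.2,0.45],"spin": -0.15},
    {"grip": 0.75,"offset": [0.2,-0.4,0.45],"spin": -0.3},
    {"grip": 0.75,"offset": [0.4,-0.6,0.45],"spin": -0.45},
    {"grip": 0.75,"offset": [0.5,-0.8,0.45],"spin": -0.6},
    {"grip": 0.75,"offset": [0.6,-1,0.45],"spin": -0.75},
    {"grip": 0.75,"offset": [0.6,-1,0.45],"spin": -0.9},
  ],
)

```text
clock: 15.02
tcp_pos: [0.594, 0.0077, 0.1205]
tcp_rot: [[0.848, 0.531, 0.001], [0.531, -0.848, -0.0], [0.0, 0.001, -1.0]]
force: [0.1, 0.6, 0.9]
width: 0.751
grip_force: 0.0
```

arm_command(
  increments=[
    {"grip": 0.75,"offset": [0.03,-0.1,0],"spin": -0.16},
    {"grip": 0.75,"offset": [0.08,-0.24,0],"spin": -0.32},
    {"grip": 0.75,"offset": [0.08,-0.24,0],"spin": -0.48},
    {"grip": 0.75,"offset": [0.08,-0.24,0],"spin": -0.64},
    {"grip": 0.75,"offset": [0.08,-0.24,0],"spin": -0.8},
    {"grip": 0.75,"offset": [0.08,-0.24,-0.1],"spin": -0.935},
    {"grip": 0.75,"offset": [0.08,-0.24,-0.25],"spin": -0.935},
    {"grip": 0.75,"offset": [0.08,-0.24,-0.25],"spin": -0.935},
    {"grip": 0.75,"offset": [0.08,-0.24,-0.25],"spin": -0.935},
  ],
)

```text
clock: 16.15
tcp_pos: [0.6093, -0.0376, 0.0712]
tcp_rot: [[0.917, -0.399, 0.001], [-0.399, -0.917, -0.0], [0.001, -0.0, -1.0]]
force: [0.0, -0.1, 0.0]
width: 0.748
grip_force: 0.0
```

arm_command(
  increments=[
    {"grip": 0.75,"offset": [0.005,-0.013,-0.1],"spin": 0},
    {"grip": 0.75,"offset": [0.005,-0.013,-0.18],"spin": 0},
    {"grip": 0.75,"offset": [0.005,-0.013,-0.25],"spin": 0},
    {"grip": 0.75,"offset": [0.005,-0.013,-0.273],"spin": 0},
    {"grip": 0.75,"offset": [0.005,-0.013,-0.273],"spin": 0},
    {"grip": 0.2,"offset": [0.005,-0.013,-0.273],"spin": 0},
    {"grip": 0.2,"offset": [0.005,-0.013,-0.273],"spin": 0},
    {"grip": 0.2,"offset": [0.005,-0.013,-0.273],"spin": 0},
    {"grip": 0.2,"offset": [0.005,-0.013,-0.273],"spin": 0},
    {"grip": 0.2,"offset": [0.005,-0.013,-0.273],"spin": 0},
    {"grip": 0.2,"offset": [0.005,-0.013,-0.273],"spin": 0},
  ],
)

```text
clock: 17.52
tcp_pos: [0.6097, -0.0402, 0.0158]
tcp_rot: [[0.917, -0.399, 0.0], [-0.399, -0.917, -0.0], [0.0, -0.0, -1.0]]
force: [0.1, -0.1, 1.0]
width: 0.355
grip_force: 30.0
```

arm_command(
  increments=[
    {"grip": 0.2,"offset": [0,0,0.1],"spin": 0},
    {"grip": 0.2,"offset": [0,0,0.3],"spin": 0},
    {"grip": 0.2,"offset": [0,0,0.45],"spin": 0.13},
    {"grip": 0.2,"offset": [0,0.1,0.5],"spin": 0.27},
    {"grip": 0.2,"offset": [0,0.2,0.5],"spin": 0.4},
    {"grip": 0.2,"offset": [0,0.3,0.5],"spin": 0.54},
    {"grip": 0.2,"offset": [0,0.4,0.5],"spin": 0.67},
    {"grip": 0.2,"offset": [0,0.5,0.5],"spin": 0.8},
    {"grip": 0.2,"offset": [0,0.6,0.5],"spin": 0.9},
  ],
)

```text
clock: 18.65
tcp_pos: [0.6095, 0.0805, 0.1164]
tcp_rot: [[0.86, 0.51, 0.0], [0.51, -0.86, 0.0], [0.0, 0.0, -1.0]]
force: [-0.3, -0.1, -3.1]
width: 0.355
grip_force: 30.0
```

arm_command(
  increments=[
    {"grip": 0.2,"offset": [0.02,0.1,0],"spin": 0.13},
    {"grip": 0.2,"offset": [0.04,0.2,0],"spin": 0.27},
    {"grip": 0.2,"offset": [0.06,0.3,0],"spin": 0.4},
    {"grip": 0.2,"offset": [0.08,0.4,0],"spin": 0.54},
    {"grip": 0.2,"offset": [0.1,0.5,0],"spin": 0.67},
    {"grip": 0.2,"offset": [0.11,0.6,0],"spin": 0.8},
    {"grip": 0.2,"offset": [0.11,0.6,0],"spin": 0.935},
    {"grip": 0.2,"offset": [0.11,0.6,0],"spin": 0.935},
    {"grip": 0.2,"offset": [0.11,0.6,0],"spin": 0.935},
  ],
)

```text
clock: 19.77
tcp_pos: [0.6316, 0.1996, 0.116]
tcp_rot: [[0.062, 0.998, 0.0], [0.998, -0.062, 0.0], [0.0, 0.0, -1.0]]
force: [0.1, -0.0, -3.0]
width: 0.358
grip_force: 30.0
```

arm_command(
  increments=[
    {"grip": 0.2,"offset": [0.003,0,-0.1],"spin": 0},
    {"grip": 0.2,"offset": [0.003,0,-0.2],"spin": 0},
    {"grip": 0.2,"offset": [0.003,0,-0.28],"spin": 0},
    {"grip": 0.2,"offset": [0.003,0,-0.34],"spin": 0},
    {"grip": 0.2,"offset": [0.003,0,-0.38],"spin": 0},
    {"grip": 0.2,"offset": [0.003,0,-0.405],"spin": 0},
    {"grip": 0.2,"offset": [0.003,0,-0.425],"spin": 0},
    {"grip": 0.2,"offset": [0.003,0,-0.425],"spin": 0},
  ],
)

```text
clock: 20.78
tcp_pos: [0.6323, 0.1999, 0.0307]
tcp_rot: [[0.06, 0.998, 0.0], [0.998, -0.06, 0.0], [0.0, 0.0, -1.0]]
force: [0.5, -0.2, -1.7]
width: 0.355
grip_force: 30.0
```

arm_command(
  increments=[
    {"grip": 0.5,"offset": [0,0,0],"spin": 0},
    {"grip": 0.5,"offset": [0,0,0],"spin": 0},
    {"grip": 0.5,"offset": [0,0,0],"spin": 0},
    {"grip": 0.5,"offset": [0,0,0.1],"spin": 0},
    {"grip": 0.5,"offset": [0,0,0.25],"spin": 0},
    {"grip": 0.5,"offset": [0,0,0.4],"spin": 0},
    {"grip": 0.5,"offset": [0,-0.2,0.6],"spin": 0},
    {"grip": 0.5,"offset": [0,-0.4,0.7],"spin": 0},
    {"grip": 0.5,"offset": [0,-0.6,0.7],"spin": 0},
    {"grip": 0.5,"offset": [0,-0.8,0.7],"spin": 0},
    {"grip": 0.5,"offset": [0,-1,0.7],"spin": 0},
    {"grip": 0.5,"offset": [0,-1,0.7],"spin": 0},
  ],
)

```text
clock: 22.28
tcp_pos: [0.6327, -0.0025, 0.1725]
tcp_rot: [[0.063, 0.998, 0.002], [0.998, -0.063, -0.0], [-0.0, 0.002, -1.0]]
force: [0.3, -0.2, -0.5]
width: 0.501
grip_force: 0.0
```

arm_command(
  increments=[
    {"grip": 0.5,"offset": [0,-0.2,0],"spin": 0},
    {"grip": 0.5,"offset": [0,-0.4,0],"spin": 0},
    {"grip": 0.5,"offset": [0,-0.6,0],"spin": 0},
    {"grip": 0.5,"offset": [0,-0.8,0],"spin": 0},
    {"grip": 0.5,"offset": [0,-0.8,0],"spin": 0},
    {"grip": 0.5,"offset": [0,-0.8,0],"spin": 0},
  ],
)

```text
clock: 23.02
tcp_pos: [0.6326, -0.1591, 0.1713]
tcp_rot: [[0.059, 0.998, 0.001], [0.998, -0.059, 0.0], [0.0, 0.001, -1.0]]
force: [1.0, -0.7, -0.5]
width: 0.5
grip_force: 0.0
```

```bash
python3 - <<'E'
from bench import *
from h import *
for n in("top","scene"):
  f=grab_frame(n);im=f["color"]
  if n=="top":cv2.imwrite("pics/t2.png",im[:,:,::-1])
  hsv=cv2.cvtColor(im,cv2.COLOR_RGB2HSV)
  m=(hsv[...,1]<75)&(hsv[...,2]>190)
  for z in(.034,.048):
    for b in blobs(f,m,z,80):
      if (b[1][0][1]>120)==(z>.04) and b[1][0][0]<900: print(n,z,*b)
E
```

```text
top 0.034 [418. 212.] (array([ 462.8, -285.8]), array([49.7, 34.3]), 23.9)
top 0.034 [284. 194.] (array([499.8,  -5.2]), array([34.1, 27.5]), -57.7)
top 0.048 [184. 206.] (array([473.4, 210.6]), array([79.4, 32.8]), 86.5)
top 0.048 [188. 169.] (array([552.7, 204.9]), array([49.2, 32.5]), -89.9)
top 0.048 [191. 132.] (array([632.9, 199.6]), array([109.5,  32.9]), 86.5)
scene 0.034 [345. 197.] (array([468.1, -25. ]), array([116.3,  33.8]), 32.8)
scene 0.048 [421. 278.] (array([633. , 200.6]), array([108.9,  33.6]), 86.6)
scene 0.048 [429. 247.] (array([552.6, 205.5]), array([49.9, 33.7]), 86.8)
scene 0.048 [438. 220.] (array([473.2, 211.1]), array([79.1, 33.5]), 85.9)
```

View pics/t2.png

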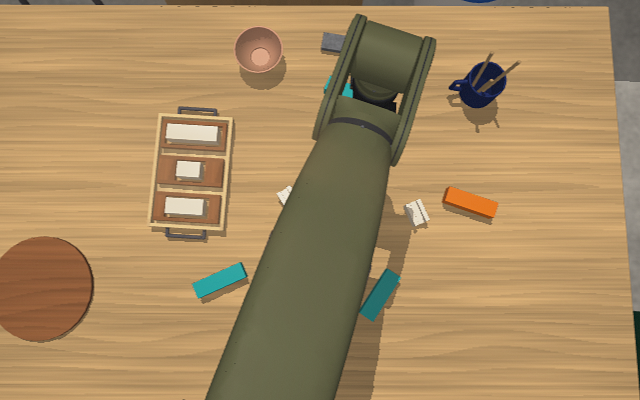

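The picture shows all three posts at the centres of their own recesses: (191,132) long, (188,169) short and (184,206) middle. Their rectangles come out at full size and within about 2 mm of centre. The girders in view have not moved.

```bash
python3 -c "
from bench import *
print(finish_job())"
```

```text
the job is handed in; nothing more can be done
None
```

All three plain posts are lying in the recesses made for their lengths, each measured within about 2 mm of its cradle's centre. I never touched the girders, though the arm hid the middle one in the final pictures. The job was handed in at about 23 s.

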